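# Refit the microscope's stage plate

## Robot

A 6-joint arm with a two-finger parallel gripper is mounted at the origin on the work surface. World frame = base frame: x ahead of the robot, y to its left, z up, the work surface at z = 0. Lengths are in m, angles in rad, forces in N, time in s.
With the tool pointing down it reaches from about 0.375 to 0.9 m from the base axis. Payload 3.1 kg.
Tool frame: the origin (TCP) lies midway between the tips of the shut fingers; the grasp point (between the pads) lies 19 mm behind it; z points along the fingers, y is the line along which they close (so a half turn about z gives the same grasp; the last joint's range is limited). The gripper opens to 87 mm and grips with 3 to 60 N. Pads are 19 mm wide; open, the fingers measure 117 mm over their backs; the gripper's body (75 mm by 190 mm) begins 51 mm behind the grasp point.
Start: joints at [0.975, 0.527, 1.433, -0, 1.181, -0.178], TCP at [0.254, 0.571, 0.223] pointing down, gripper open.
Joint ranges: [-3.08, 3.08], [-0.75, 2.2], [0.22, 2.44], [-1.43, 4.57], [0, 2.65], [-2.85, 2.85]. Speed limits (rad/s): [2.79, 2.79, 3.14, 3.14, 3.14, 3.14].

## Interface

Orientations are given as a unit quaternion [x, y, z, w].
In Python, from rig import robot gives the robot as it stands. The module is installed in compiled form; this text tells all that it offers.
- The arm moves only by the tool play_rows, never from a script. Its arguments are lists of equal length, an entry for each row: "gripper": the closure, from -1 (fully open) to 1 (shut); "delta_pos": the shift along the tool's x, y, z in cm, a list of three; "turn": the turn, a rotation vector about the tool's x, y, z in rad, a list of three. A call has 1 to 12 rows; each row is the pose to reach, as a shift and turn from the pose commanded when the call began, along the tool's axes at that moment; what a row does not reach only later rows make up. A row lasts 1/8 s, in which the tool goes at most 62.5 mm and 10.7 degrees, less where a joint would pass 70% of its speed; a pose out of reach is approached as far as the arm can. A call with a gripper value outside its range is refused whole. The fingers move at their own pace and stop on an object; "squeeze" is the grip in N (left out, the last holds). Time passes only in rows, so rows that repeat a pose let the fingers close. It gives the time, the measured TCP pose, the force, the opening and the grip force at its end, in the units of the state.
- robot.get_obs(): the state, without advancing time (a new reading comes with each control period).
- robot.camera(name): name is "side" or "top" or "wrist"; returns a dict with "color" (400x640x3 uint8, red, green, blue), "vfov" (degrees; the focal length in pixels is half the picture's height over the tangent of half this angle, whatever the lens; pixels are square), "cx", "cy" (the principal point, pixels), "R" (3x3) and "t" (3): a world point X has camera coordinates R X + t. Camera axes: x right, y down, z forward; pixel columns grow to the right and rows downward; lengths in m; the calibration is good to about 2 mm. The wrist camera is an equidistant fisheye: a pixel r from the principal point sees the ray r / f radians off the axis. A picture is of the moment at which its call begins. There is no depth.
- robot.hand_in(): hands the job in; it is judged then, once.
The state is a dict: "time": time; "q": joint angles; "joint_velocities": joint speeds; "joint_torque": joint torques, N m; "position": TCP position; "tool_rot": TCP orientation; "ft_force": force on the tool from outside, world axes, zero at the start; "moment": the same for the moment, N m; "grip_width": finger opening in m; "grip_force": force on a finger pad.
Only numpy, scipy, OpenCV 4.12 (cv2) and the standard library are available. Lean on these libraries where they do the work, as an engineer would, in place of code of your own. Each camera call takes 0.05 s, during which the arm holds its last target. There are 200 camera calls.

## Task

Get the microscope's stage ready: take the tuning fork that was left lying across the lamp well and lay it inside the grey tray, then slide the loose round stage plate along the stand until it drops onto its round rim over the lamp well and sits fully home and level. Keep the plate on the stand at all times, and leave the black loupe, the spray bottle and the jar standing where they are.

Things in the scene. Friction and masses are not known exactly. Their poses are not given: they have to be found in the camera images.
- stand: Fixed white microscope stand, a slab 240 mm (its x) by 340 mm (its y); origin under its centre on the table, z up, deck at z = 50 mm. In the deck, at x = y = 0, is a round recess 104 mm in diameter, 6 mm deep; its floor is a ledge (the rim) 10 mm wide around the 84 mm lamp well, which the lamp window fills flush with the ledge.
- stage_rim (a point): Centre of the rim on which the plate must sit, at ledge height (44 mm above the table); axes as the stand's. A seated plate has its origin here and stands 2 mm proud of the deck.
- column (a point): Foot of the steel column on the deck, at the stand's x = 97, y = 142 mm: 26 mm in diameter (foot 44 mm wide, 12 mm high), rising 300 mm. The microscope's head hangs on it more than 130 mm above the deck, swung away from the stage towards the stand's +x and +y.
- plate: Loose frosted pale glass stage plate, a flat disc 100 mm in diameter and 8 mm thick, about 0.16 kg; origin at the centre of its underside, z up. It starts flat on the deck, to the left or right of the recess (centre about 110 mm from the rim's centre); too wide to grasp.
- fork: Loose aluminium tuning fork lying flat, 180 mm along its x, 10 mm thick, 0.11 kg; origin on its underside at mid length, in the solid yoke 26 mm wide (y) from x = -20 to 14 mm. Two prongs (26 mm over both) run to x = 90, a 10 mm stem back to x = -90 mm with a 14 mm foot. Balances near x = 15 mm. Starts on the deck, bridging the recess, stem roughly towards the robot.
- tray: Fixed open grey tray on the table to the robot's left, 220 mm (its x) by 120 mm (its y), 28 mm high, walls 4 mm, floor 4 mm; origin under its centre.
- tray_in (a point): Centre of the tray's inner floor; axes as the tray's.
- loupe: Bystander: black loupe standing on the deck, on the other side of the recess from the plate, 52 mm in diameter, 40 mm high; origin under its centre.
- bottle: Bystander: white spray bottle standing on the table to the right of the stand, 42 mm in diameter, 130 mm high; origin under its centre.
- jar: Bystander: clear jar with a white cap on the table beyond the tray, 68 mm in diameter, 70 mm high; origin under its centre.
Not all that is in view belongs to the job. Of the things shaped like the fork, the aluminium one is meant. Several things have the shape of the plate; the one meant has the colours described above.

How it is judged:
By the outcome, as a careful person would: the job done as asked, in the order asked, and still so for the second after the job is handed in, with the robot touching nothing.
It also fails if it takes over 72 s, if anything falls off the work surface, if the arm or the gripper's body presses on something with over 40 N, if the wrist force passes 120 N, or if a joint passes its speed limit or range.

## Working session

There is one attempt and no reset: what is moved stays moved. The work goes in short steps, Python scripts to look and compute and a tool call to move; the robot and the scene stay as the last step left them, time stands still between calls to the robot, and variables do not carry over. Pictures are saved under pics/ and viewed, at most 11 in all, crops included, and the job is handed in when it is done.

Besides the shell and the picture viewer there is one more tool, called after ">>>" as name(argument=value, ...) on one line, values as JSON. play_rows: Moves the arm, as the interface text tells. Its arguments: {"type":"object","properties":{"gripper":{"type":"array","items":{"type":"number"}},"delta_pos":{"type":"array","items":{"type":"array","items":{"type":"number"}}},"turn":{"type":"array","items":{"type":"array","items":{"type":"number"}}},"squeeze":{"type":"number"}},"required":["gripper","delta_pos","turn"]}

```bash
mkdir -p pics
cat > h.py <<'E'
import numpy as np, cv2
from rig import robot
from scipy.spatial.transform import Rotation as Rn
def snap(n,fn):
    c=robot.camera(n); cv2.imwrite('pics/'+fn+'.png',c['color'][:,:,::-1]); np.savez('pics/'+fn+'.npz',**c); return c
def load(fn): return dict(np.load('pics/'+fn+'.npz'))
def ray(c,uv,fish=False):
    uv=np.atleast_2d(uv).astype(float); f=200/np.tan(np.radians(float(c['vfov']))/2)
    d=uv-[float(c['cx']),float(c['cy'])]
    if fish:
        r=np.linalg.norm(d,axis=1)+1e-9; th=r/f
        v=np.c_[d/r[:,None]*np.sin(th)[:,None],np.cos(th)]
    else: v=np.c_[d/f,np.ones(len(d))]
    return -c['R'].T@c['t'], v@c['R']
def plane(c,uv,z,fish=False):
    o,v=ray(c,uv,fish); return o+v*((z-o[2])/v[:,2])[:,None]
def proj(c,X):
    f=200/np.tan(np.radians(float(c['vfov']))/2); p=np.atleast_2d(X)@c['R'].T+c['t']
    return p[:,:2]/p[:,2:]*f+[float(c['cx']),float(c['cy'])]
def tri(rs):
    A=np.zeros((3,3));b=np.zeros(3)
    for o,v in rs:
        v=v[0]/np.linalg.norm(v[0]);P=np.eye(3)-np.outer(v,v);A+=P;b+=P@o
    return np.linalg.solve(A,b)
E
python3 - <<'E'
from h import *
for n in('top','side','wrist'):
    c=snap(n,n+'0'); print(n,c['vfov'],c['cx'],c['cy'],-c['R'].T@c['t'],c['R'].round(3).tolist())
print(robot.get_obs())
E
```

```text
top 47.0482299638088 324.3374935831036 196.20091341475074 [ 0.51083601 -0.00408078  1.22200195] [[0.022, -1.0, -0.018], [-0.999, -0.021, -0.031], [0.03, 0.018, -0.999]]
side 50.98423521722927 312.86781363879805 206.3031804235064 [-0.02655598 -0.73065421  0.57204914] [[0.798, -0.603, 0.021], [-0.264, -0.381, -0.886], [0.542, 0.701, -0.463]]
wrist 65.70646984690485 322.64849671362396 195.23600233480994 [0.18444    0.60105176 0.38378513] [[0.405, 0.914, -0.001], [0.879, -0.389, 0.277], [0.253, -0.113, -0.961]]
{'time': 0.15, 'q': array([ 9.74484057e-01,  5.28241088e-01,  1.43357895e+00, -1.97214819e-05,
        1.18141271e+00, -1.78485413e-01]), 'joint_velocities': array([-1.29584401e-03, -2.84536604e-03, -5.59819617e-03, -6.89567656e-04,
        1.77376882e-05,  1.20746026e-04]), 'joint_torque': array([ 3.96595669e-04, -4.40429842e+01, -1.76843995e+01,  6.33004191e-02,
        5.52574452e-02, -9.06144987e-05]), 'position': array([0.25326567, 0.57078415, 0.22181277]), 'tool_rot': array([ 2.07393337e-01,  9.78257293e-01, -7.62722144e-04, -3.01354557e-04]), 'ft_force': array([-0.20890317,  0.31336582, -0.7160357 ]), 'moment': array([ 0.02818499,  0.03611099, -0.07928252]), 'grip_force': 0.0, 'grip_width': 0.08670241314482993}
```

View pics/top0.png

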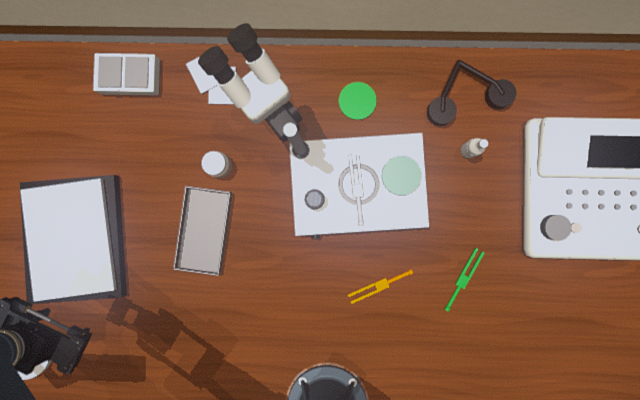

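View pics/side0.png

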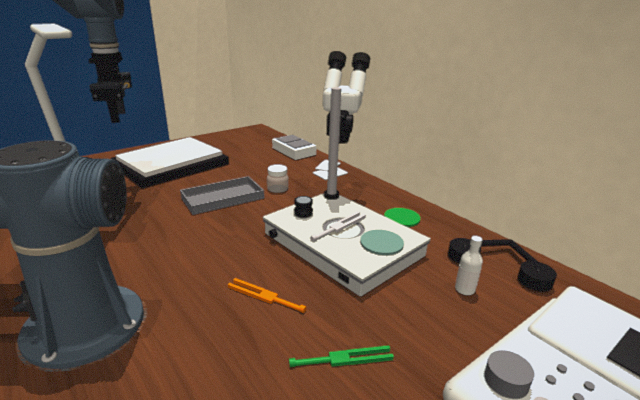

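The top view shows the stand around (360,185), with the fork over the rim from about (355,155) to (361,222), stem down. The pale plate is at (402,175), the loupe at (315,199), the tray at (203,231), the jar at (215,163), and the bottle at (475,150). The side view agrees: plate at (382,242), fork from (315,240) to (365,214).

Run:
```python
from h import *
t=load('top0');s=load('side0')
a=cv2.resize(t['color'][120:245,280:440],None,fx=5,fy=5,interpolation=cv2.INTER_CUBIC)[:600]
cv2.imwrite('pics/topc.png',a[:,:,::-1])
b=cv2.resize(s['color'][180:300,255:415+20],None,fx=4.4,fy=4.4,interpolation=cv2.INTER_CUBIC)
cv2.imwrite('pics/sidec.png',b[:,:,::-1])
# plate mask (pale green) 
for n,c in(('top',t),('side',s)):
    hsv=cv2.cvtColor(c['color'],cv2.COLOR_RGB2HSV)
    m=cv2.inRange(hsv,(60,35,80),(95,150,255))
    k,l,st,ce=cv2.connectedComponentsWithStats(m)
    for i in range(1,k):
        if st[i,4]>100: print(n,st[i],ce[i])
    i=1+np.argmax(st[1:,4]); cn=max(cv2.findContours((l==i).astype('uint8'),0,1)[0],key=cv2.contourArea)
    P=plane(c,cn[:,0],0.058); h=cv2.convexHull(cn); print(cv2.fitEllipse(cn))
    print(cv2.minEnclosingCircle((P[:,:2]).astype('f4')), P.mean(0))
g=cv2.cvtColor(t['color'],cv2.COLOR_RGB2HSV)
m=cv2.inRange(g,(0,0,130),(180,70,255)); m[:, :285]=0;m[:,440:]=0;m[:125]=0;m[245:]=0
cn=max(cv2.findContours(cv2.morphologyEx(m,cv2.MORPH_CLOSE,np.ones((5,5))),0,1)[0],key=cv2.contourArea)
ap=cv2.approxPolyDP(cv2.convexHull(cn),4,True)[:,0];print('stand',ap.tolist(),plane(t,ap,.05).round(3).tolist(), cv2.minAreaRect(plane(t,cn[:,0],.05)[:,:2].astype('f4')))
```

```text
top [340  98  33  21 272] [354.99264706 110.21691176]
((355.14471435546875, 109.10977172851562), (17.030881881713867, 28.692846298217773), 104.17387390136719)
((0.7703266143798828, -0.05855783447623253), 0.04113942012190819) [ 0.77171826 -0.05744494  0.058     ]
side [361 230  43  25 838] [381.75298329 241.78639618]
((381.7680969238281, 241.802978515625), (23.7257080078125, 42.37174606323242), 98.41539764404297)
((0.6010972261428833, -0.1806432157754898), 0.053480446338653564) [ 0.59997348 -0.18111668  0.058     ]
stand [[422, 133], [428, 227], [295, 235], [290, 144]] [[0.713, -0.228, 0.05], [0.474, -0.247, 0.05], [0.446, 0.09, 0.05], [0.678, 0.108, 0.05]] ((0.5799081921577454, -0.06855298578739166), (0.24366669356822968, 0.3442877233028412), 5.036096572875977)
```

View pics/topc.png

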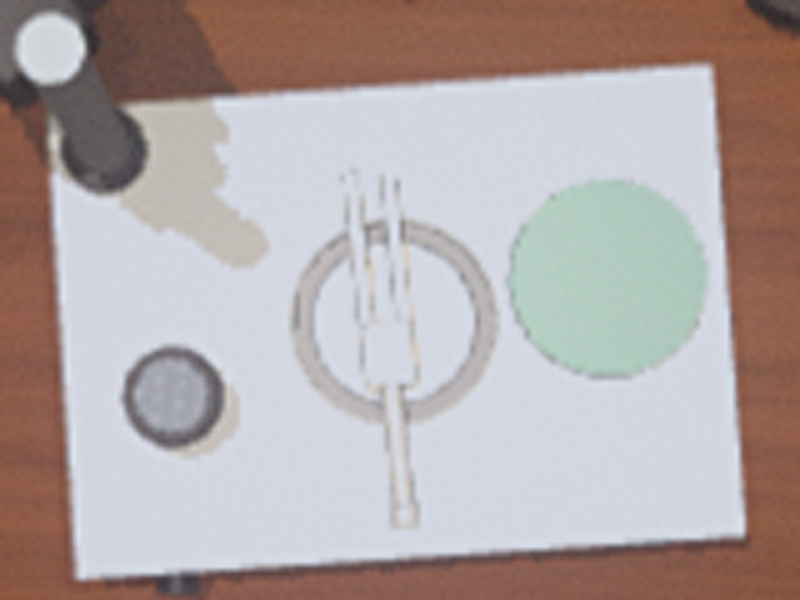

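View pics/sidec.png

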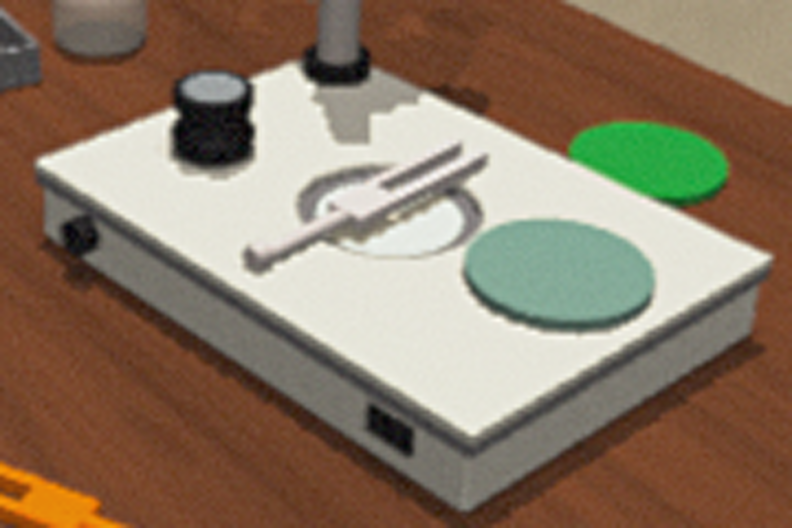

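The top crop shows the rim centre at crop (395,321), the plate at (608,278), the fork yoke at x 365..415, y 320..388, and the foot end at (405,527). In the side crop the foot is near (259,252) and the prong tips near (460,147) and (485,156). I'll triangulate these points.

Run:
```python
from h import *
t=load('top0');s=load('side0')
T=lambda x,y:(280+(x+.5)/5-.5,120+(y+.5)/5-.5)
S=lambda x,y:(255+(x+.5)/4.4-.5,180+(y+.5)/4.4-.5)
pts={'foot':(T(405,514),S(259,252)),'prongL':(T(349,174),S(460,148)),'prongR':(T(390,178),S(485,157)),'plate':(T(608.5,278.5),S(560,269)),'rim':(T(395,321),S(391,211)),'loupe':(T(175,395),S(214,87)),
'standNR':(T(746,540),S(476,442)),'standFR':(T(712,64),S(772,258)),'standNL':(T(76,580),S(38,165))}
for k,(a,b) in pts.items():
    X=tri([ray(t,a),ray(s,b)]); print(k,X.round(4),(proj(t,X)[0]-a).round(1),(proj(s,X)[0]-b).round(1), plane(t,a,.05)[0].round(4))
P=plane(t,[T(390,354),T(405,514),T(369.5,176)],.06); print('fork z.06',P.round(4).tolist())
# stand edges by line fit
E=plane(t,[T(76,580),T(746,540),T(712,64)],.05)[:,:2]; v=E[0]-E[1]; print('stand yaw deg', np.degrees(np.arctan2(-v[0],v[1])), E)
print('orig from corners',(E[0]+E[2])/2)
# tray
h=cv2.cvtColor(t['color'],cv2.COLOR_RGB2HSV); m=cv2.inRange(h,(0,0,60),(180,60,215)); m[:,:165]=0;m[:,240:]=0;m[:182]=0;m[282:]=0
cn=max(cv2.findContours(m,0,1)[0],key=cv2.contourArea); r=cv2.minAreaRect(plane(t,cn[:,0],.028)[:,:2].astype('f4')); print('tray',r,cv2.minAreaRect(cn))
m=cv2.inRange(cv2.cvtColor(s['color'],cv2.COLOR_RGB2HSV),(0,0,60),(180,60,140)); m[:170]=0;m[215:]=0;m[:,:175]=0;m[:,268:]=0
cn=max(cv2.findContours(m,0,1)[0],key=cv2.contourArea); print('side tray',cv2.boundingRect(cn),cv2.approxPolyDP(cv2.convexHull(cn),3,True)[:,0].tolist())
print('tray corners in side, from top', proj(s,np.c_[cv2.boxPoints(r),[.028]*4]).round(1).tolist())
```

```text
foot [ 0.4822 -0.0762  0.0594] [ 0.2 -0.2] [-0.3 -0. ] [ 0.4814 -0.0764  0.05  ]
prongL [ 0.6547 -0.0449  0.0541] [ 0.3 -0.3] [-0.4  0. ] [ 0.6544 -0.0444  0.05  ]
prongR [ 0.6532 -0.0662  0.058 ] [ 0.5 -0.5] [-0.7  0. ] [ 0.6528 -0.0653  0.05  ]
plate [ 0.6037 -0.1772  0.0567] [ 0.2 -0.2] [-0.4  0. ] [ 0.6036 -0.1776  0.05  ]
rim [ 0.5803 -0.0699  0.0482] [ 0.2 -0.2] [-0.3  0. ] [ 0.5797 -0.0693  0.05  ]
loupe [0.5383 0.0406 0.0924] [-0.1  0.1] [0.1 0. ] [0.5395 0.0421 0.05  ]
standNR [ 0.4736 -0.2512  0.0483] [ 0.6 -0.6] [-1.  0.] [ 0.4721 -0.2494  0.05  ]
standFR [ 0.7147 -0.2287  0.05  ] [ 0.1 -0.1] [-0.1  0. ] [ 0.7145 -0.2284  0.05  ]
standNL [0.4455 0.0896 0.0479] [ 0.4 -0.6] [-0.7 -0. ] [0.4441 0.0905 0.05  ]
fork z.06 [[0.5623, -0.0666, 0.06], [0.4817, -0.0757, 0.06], [0.6524, -0.0544, 0.06]]
stand yaw deg 4.717359182806085 [[ 0.44410114  0.09045112]
 [ 0.47214388 -0.2493786 ]
 [ 0.71445793 -0.22843789]]
orig from corners [ 0.57927953 -0.06899339]
tray ((0.45114976167678833, 0.3338908851146698), (0.12630023062229156, 0.22105088829994202), 83.447265625) ((202.3099822998047, 230.32998657226562), (48.22468566894531, 85.13566589355469), 8.130102157592773)
side tray (180, 177, 84, 38) [[263, 190], [263, 198], [194, 214], [180, 191], [249, 177]]
tray corners in side, from top [[191.6, 206.6], [264.7, 190.4], [248.3, 175.6], [179.4, 189.3]]
```

```bash
cat >> h.py <<'E'
def go(p,yhead=None,frm=None,q=None):
    "print shift (cm, tool axes) and turn about tool z to reach p with tool y heading yhead (deg), from the measured or given pose"
    o=robot.get_obs(); frm=o['position'] if frm is None else np.array(frm); Q=Rn.from_quat(o['tool_rot'] if q is None else q)
    d=Q.inv().apply(np.array(p)-frm)*100; y=Q.as_matrix()[:,1]; h=np.degrees(np.arctan2(y[1],y[0]))
    print('t',o['time'],'pos',o['position'].round(4),'w',o['grip_width'].round(4),'yhead',h.round(2),'shift',d.round(2),'turnvec', None if yhead is None else (Q.inv()*Rn.from_matrix(np.c_[[np.sin(np.radians(yhead)),-np.cos(np.radians(yhead)),0],[np.cos(np.radians(yhead)),np.sin(np.radians(yhead)),0],[0,0,-1]])).as_rotvec().round(4))
E
python3 -c "
from h import *
go([.569,-.066,.18],96.7,frm=[.254,.571,.223])"
```

```text
Traceback (most recent call last):
  File "h.py", line 29, in go
    print('t',o['time'],'pos',o['position'].round(4),'w',o['grip_width'].round(4),'yhead',h.round(2),'shift',d.round(2),'turnvec', None if yhead is None else (Q.inv()*Rn.from_matrix(np.c_[[np.sin(np.radians(yhead)),-np.cos(np.radians(yhead)),0],[np.cos(np.radians(yhead)),np.sin(np.radians(yhead)),0],[0,0,-1]])).as_rotvec().round(4))
                                                         ^^^^^^^^^^^^^^^^^^^^^
AttributeError: 'float' object has no attribute 'round'
```

```bash
sed -i "s/o\['grip_width'\].round(4)/round(float(o['grip_width']),4)/; s/\[np.sin(np.radians(yhead)),-np.cos(np.radians(yhead)),0\]/[-np.sin(np.radians(yhead)),np.cos(np.radians(yhead)),0]/" h.py
python3 -c "
from h import *
go([.569,-.066,.18],96.7,frm=[.254,.571,.223])"
```

```text
t 0.15 pos [0.2533 0.5708 0.2218] w 0.0867 yhead 66.06 shift [-54.64 -45.43   4.36] turnvec [-0.0015 -0.0007 -0.5348]
```

>>> play_rows(gripper=[-0.1,-0.1,-0.1,-0.1,-0.1,-0.1,-0.1,-0.1,-0.1,-0.1,-0.1,-0.1], delta_pos=[[-4.5,-3.8,0],[-9.1,-7.6,0],[-13.7,-11.4,0],[-18.2,-15.1,0],[-22.8,-18.9,0],[-27.3,-22.7,0],[-31.9,-26.5,1],[-36.4,-30.3,2],[-41,-34.1,3],[-45.5,-37.9,4],[-50.1,-41.6,4.4],[-54.6,-45.4,4.4]], turn=[[0,0,-0.04],[0,0,-0.08],[0,0,-0.13],[0,0,-0.17],[0,0,-0.22],[0,0,-0.27],[0,0,-0.31],[0,0,-0.36],[0,0,-0.4],[0,0,-0.45],[0,0,-0.49],[0,0,-0.535]], squeeze=25)

```text
time: 1.65
position: [0.5687, -0.067, 0.1778]
tool_rot: [-0.059, 0.998, 0.0, -0.001]
ft_force: [0.5, -0.0, -0.8]
grip_width: 0.0479
grip_force: 0.0
```

>>> play_rows(gripper=[-0.1,-0.1], delta_pos=[[0,0,0],[0,0,0]], turn=[[0,0,0],[0,0,0]])

```text
time: 1.9
position: [0.5675, -0.065, 0.178]
tool_rot: [-0.058, 0.998, 0.001, -0.001]
ft_force: [-0.4, 0.4, -0.0]
grip_width: 0.0479
grip_force: 0.0
```

Run:
```python
from h import *
go([.569,-.066,.18],96.7); print(robot.get_obs()['q'].round(2),robot.get_obs()['tool_rot'])
w=snap('wrist','w1'); cv2.imwrite('pics/w1b.png',cv2.resize(w['color'],(800,500),interpolation=cv2.INTER_CUBIC)[:,:,::-1])
```

```text
t 1.9 pos [ 0.5675 -0.065   0.178 ] w 0.0479 yhead 96.65 shift [-0.14 -0.12 -0.2 ] turnvec [ 0.0012 -0.0018 -0.0008]
[-0.31  0.51  1.61  0.    1.02 -2.  ] [-5.80196374e-02  9.98314857e-01  5.56759477e-04 -9.26080701e-04]
```

View pics/w1b.png

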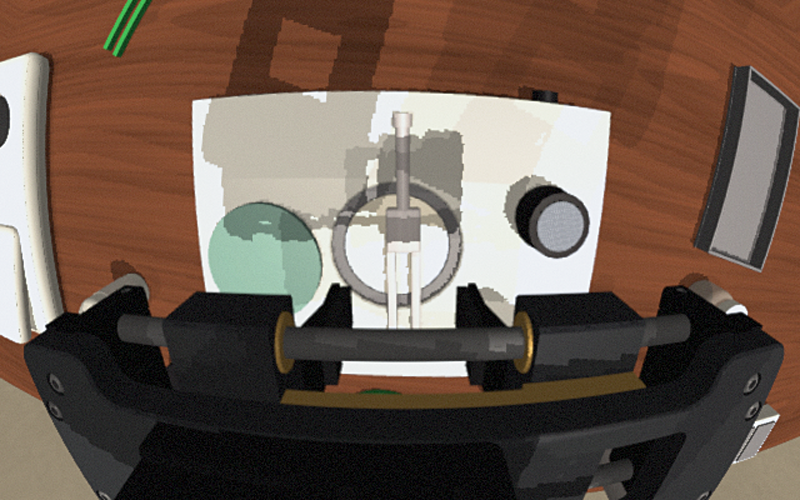

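The wrist view shows the yoke at x 387..420, y 208..251 (in the 800 px picture), the foot at (402,118), the rim at about (397,245), and the plate at (265,258).

Run:
```python
from h import *
w=load('w1'); W=lambda *a:(np.array(a)+.5)/1.25-.5
print('yoke ctr(x=-3)/foot',plane(w,W((403.5,229.5),(402,118)),.06,True).round(4).tolist())
t=load('top0'); T=lambda x,y:(280+(x+.5)/5-.5,120+(y+.5)/5-.5)
print('tri yoke',tri([ray(t,T(390,354)),ray(w,W((403.5,229.5)),True)]).round(4),'tri foot',tri([ray(t,T(405,514)),ray(w,W((402,118)),True)]).round(4))
R=plane(w,W((332,243),(463,243),(397,181),(397,309)),.05,True); print('rim',R.round(4).tolist(),R[:2].mean(0),R[2:].mean(0))
P=plane(w,W((209,256),(322,262),(262,203)),.058,True);print('plate edge',P.round(4).tolist())
print('stand near corners',plane(w,W((193,101),(611,113)),.05,True).round(4).tolist())
```

```text
yoke ctr(x=-3)/foot [[0.5614, -0.0661, 0.06], [0.48, -0.0768, 0.06]]
tri yoke [ 0.5623 -0.0664  0.0568] tri foot [ 0.4806 -0.0765  0.0538]
rim [[0.5811, -0.1205, 0.05], [0.5692, -0.0181, 0.05], [0.527, -0.0751, 0.05], [0.6316, -0.0633, 0.05]] [ 0.575139   -0.06933816  0.05      ] [ 0.57932307 -0.06919013  0.05      ]
plate edge [[0.6023, -0.2252, 0.058], [0.595, -0.1263, 0.058], [0.5531, -0.1771, 0.058]]
stand near corners [[0.475, -0.2486, 0.05], [0.4457, 0.0904, 0.05]]
```

>>> play_rows(gripper=[-0.1,-0.1,-0.1,-0.1,-0.1,-0.1], delta_pos=[[-0.1,0,5],[-0.15,-0.05,9],[-0.15,-0.05,11.5],[-0.15,-0.05,12.8],[-0.15,-0.05,12.8],[-0.15,-0.05,12.8]], turn=[[0,0,-0.005],[0,0,-0.005],[0,0,-0.005],[0,0,-0.005],[0,0,-0.005],[0,0,-0.005]])

```text
time: 2.7
position: [0.5707, -0.0654, 0.0517]
tool_rot: [-0.061, 0.998, -0.0, 0.001]
ft_force: [-0.1, -0.2, 1.0]
grip_width: 0.0477
grip_force: 0.0
```

>>> play_rows(gripper=[0.6,0.6,0.6,0.6,0.6,0.6], delta_pos=[[0,0,0],[0,0,0],[0,0,0],[0,0,0],[0,0,0],[0,0,0]], turn=[[0,0,0],[0,0,0],[0,0,0],[0,0,0],[0,0,0],[0,0,0]], squeeze=30)

```text
time: 3.45
position: [0.5701, -0.0657, 0.051]
tool_rot: [-0.061, 0.998, -0.0, 0.0]
ft_force: [-0.4, 1.0, 5.5]
grip_width: 0.0257
grip_force: 30.0
```

>>> play_rows(gripper=[0.6,0.6,0.6,0.6,0.6], delta_pos=[[0,0,-1],[0,0,-4],[0,0,-8],[0,0,-11],[0,0,-11]], turn=[[0,0,0],[0,0,0],[0,0,0],[0,0,0],[0,0,0]])

```text
time: 4.08
position: [0.5715, -0.0661, 0.1629]
tool_rot: [-0.061, 0.998, -0.001, 0.003]
ft_force: [0.2, -0.7, -1.2]
grip_width: 0.0256
grip_force: 30.0
```

Run:
```python
from h import *
# tray: long axis heading 
t=load('top0');h=cv2.cvtColor(t['color'],cv2.COLOR_RGB2HSV); m=cv2.inRange(h,(0,0,60),(180,60,215)); m[:,:165]=0;m[:,240:]=0;m[:182]=0;m[282:]=0
cn=max(cv2.findContours(m,0,1)[0],key=cv2.contourArea); r=cv2.minAreaRect(plane(t,cn[:,0],.028)[:,:2].astype('f4')); b=cv2.boxPoints(r);print(r,b.round(3).tolist())
for i in range(4):
    e=b[(i+1)%4]-b[i]; print(np.linalg.norm(e),np.degrees(np.arctan2(e[1],e[0])))
o=robot.get_obs();print(o['q'].round(2),o['position'],o['grip_width'],o['ft_force'],o['moment'])
s=snap('side','s1'); cv2.imwrite('pics/s1c.png',cv2.resize(s['color'][130:300,230:450],None,fx=3,fy=3)[:,:,::-1])
```

```text
((0.45114976167678833, 0.3338908851146698), (0.12630023062229156, 0.22105088829994202), 83.447265625) [[0.33399999141693115, 0.2840000092983246], [0.5540000200271606, 0.2590000033378601], [0.5680000185966492, 0.3840000033378601], [0.3490000069141388, 0.4090000092983246]]
0.22105083 -6.552739
0.12630026 83.44724
0.22105083 173.44725
0.12630026 -96.55274
[-0.31  0.53  1.62 -0.    0.98 -2.  ] [ 0.57153999 -0.06608755  0.16287073] 0.025592775492907255 [ 0.23696053 -0.73978967 -1.23972578] [ 0.02060198 -0.00488212 -0.00534962]
```

View pics/s1c.png

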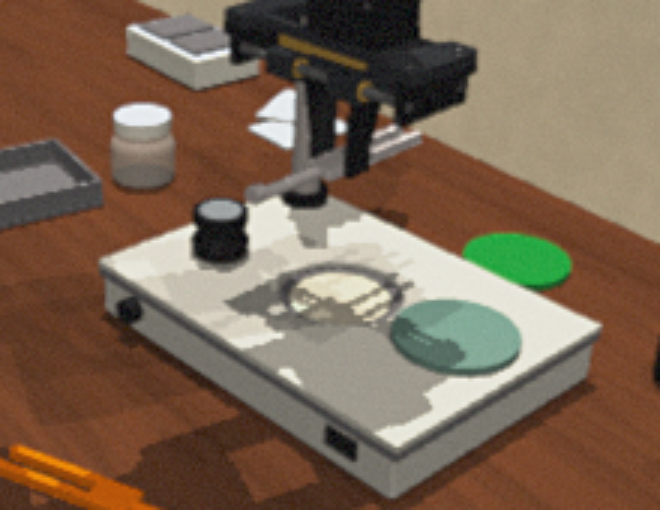

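The fork hangs level in the gripper, clear of the stand, and the rim is empty. Next I carry it to the tray, centred on about (0.452,0.337) with its long axis at -6.5°.

>>> play_rows(gripper=[0.6,0.6,0.6,0.6,0.6,0.6,0.6,0.6,0.6,0.6], delta_pos=[[3.7,4.1,0],[6.0,9.4,0],[6.8,15.5,0],[7.1,21.6,0],[7.3,27.7,0],[7.1,33.7,0],[6.8,38.7,1],[6.5,41.3,4],[6.5,41.3,7],[6.5,41.3,7]], turn=[[0,0,0],[0,0,0.04],[0,0,0.08],[0,0,0.12],[0,0,0.16],[0,0,0.2],[0,0,0.236],[0,0,0.236],[0,0,0.236],[0,0,0.236]])

```text
time: 5.38
position: [0.4516, 0.3352, 0.0867]
tool_rot: [0.056, 0.998, -0.002, -0.004]
ft_force: [-1.3, 0.2, -0.8]
grip_width: 0.0256
grip_force: 30.0
```

Run:
```python
from h import *
go([.4565,.3365,.0065],83.45); print(robot.get_obs()['q'].round(2),robot.get_obs()['grip_width'])
w=snap('wrist','w2'); cv2.imwrite('pics/w2b.png',cv2.resize(w['color'],(800,500),interpolation=cv2.INTER_CUBIC)[:,:,::-1])
```

```text
t 5.375 pos [0.4516 0.3352 0.0867] w 0.0256 yhead 83.53 shift [-0.53  0.22  8.02] turnvec [-0.0052 -0.0082  0.0014]
[ 0.44  0.64  1.7  -0.    0.81 -1.02] 0.025600182250580018
```

View pics/w2b.png

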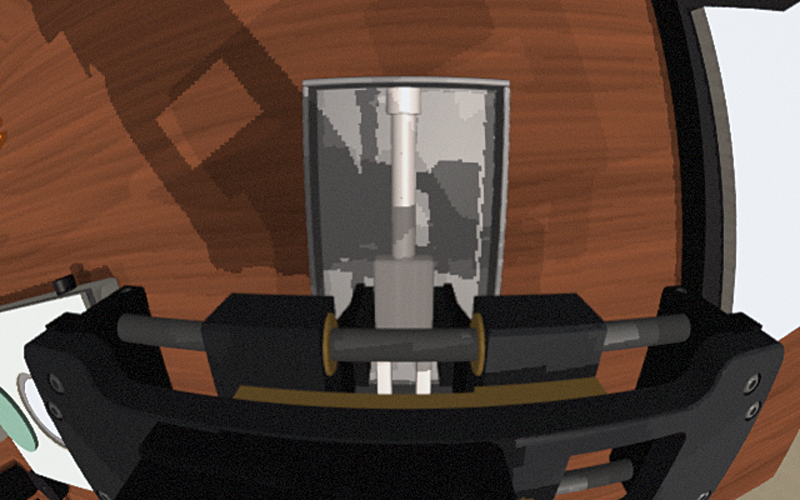

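The wrist view shows the fork centred over the tray laterally, with the foot at (402,95) and the tray's near rim corners at (304,81) and (509,82).

Run:
```python
from h import *
w=load('w2'); W=lambda *a:(np.array(a)+.5)/1.25-.5
P=plane(w,W((304,81),(509,82)),.028,True);print(P.round(4).tolist(),np.linalg.norm(P[0]-P[1]))
e=P[1]-P[0]; print('edge heading',np.degrees(np.arctan2(e[1],e[0]))); m=P.mean(0); n=np.array([e[1],-e[0],0])/np.linalg.norm(e); print('tray ctr',m+.11*n)
print('foot end at z .095',plane(w,W((402,88)),.095,True))
go([.4565,.3365,.0065],83.45)
```

```text
[[0.3365, 0.2899, 0.028], [0.3502, 0.4069, 0.028]] 0.1177466472630152
edge heading 83.36473875330175
tray ctr [0.45261317 0.33568273 0.028     ]
foot end at z .095 [[0.35780454 0.3447053  0.095     ]]
t 5.425 pos [0.4532 0.3356 0.0884] w 0.0257 yhead 83.49 shift [-0.36  0.16  8.19] turnvec [-0.0031 -0.0049  0.0007]
```

>>> play_rows(gripper=[0.6,0.6,0.6,0.6,0.6], delta_pos=[[-0.2,0,2],[-0.2,0,4],[-0.2,0,6],[-0.2,0,7],[-0.2,0,7]], turn=[[0,0,0],[0,0,0],[0,0,0],[0,0,0],[0,0,0]])

```text
time: 6.05
position: [0.4572, 0.3358, 0.0206]
tool_rot: [0.057, 0.998, -0.0, -0.0]
ft_force: [0.0, -0.3, -0.3]
grip_width: 0.0255
grip_force: 30.0
```

>>> play_rows(gripper=[0.6,0.6,0.6], delta_pos=[[0,0,0.9],[0,0,1.4],[0,0,1.4]], turn=[[0,0,0],[0,0,0],[0,0,0]])

```text
time: 6.42
position: [0.4568, 0.3361, 0.0063]
tool_rot: [0.057, 0.998, -0.0, -0.0]
ft_force: [0.7, 0.4, -1.1]
grip_width: 0.0258
grip_force: 30.0
```

>>> play_rows(gripper=[-0.1,-0.1,-0.1,-0.1], delta_pos=[[0,0,0],[0,0,0],[0,0,0],[0,0,0]], turn=[[0,0,0],[0,0,0],[0,0,0],[0,0,0]])

```text
time: 6.92
position: [0.4571, 0.3363, 0.0067]
tool_rot: [0.057, 0.998, 0.0, 0.0]
ft_force: [0.0, -0.1, -0.2]
grip_width: 0.047
grip_force: 0.0
```

>>> play_rows(gripper=[-0.1,-0.1,-0.1,0,0.5,1], delta_pos=[[0,0,-1],[0,0,-4],[0,0,-8],[0,0,-13],[0,0,-16],[0,0,-16]], turn=[[0,0,0],[0,0,0],[0,0,0],[0,0,0],[0,0,0],[0,0,0]])

```text
time: 7.68
position: [0.4588, 0.3371, 0.1699]
tool_rot: [0.057, 0.998, 0.002, 0.003]
ft_force: [-0.2, -0.6, -0.1]
grip_width: 0.0306
grip_force: 0.0
```

The fork is released in the tray. Now I go behind the plate (its -y side) with the fingers spread about 50 mm, so that two fingertips cradle and push the disc.

>>> play_rows(gripper=[-0.15,-0.15,-0.15,-0.15,-0.15,-0.15,-0.15,-0.15,-0.15,-0.15,-0.15,-0.15], delta_pos=[[-0.6,-5.7,0],[-1.3,-11.6,0],[-2.0,-17.6,0],[-3.3,-23.5,0],[-5.0,-29.3,0],[-7.6,-34.6,0],[-11.1,-39.2,0],[-14.7,-43.8,0],[-17.7,-48.5,0],[-20.7,-53.2,0],[-22.3,-55.6,0],[-22.3,-55.6,0]], turn=[[0,0,0],[0,0,0],[0,0,0.1],[0,0,0.25],[0,0,0.4],[0,0,0.55],[0,0,0.7],[0,0,0.85],[0,0,1.0],[0,0,1.13],[0,0,1.236],[0,0,1.236]])

```text
time: 9.18
position: [0.6154, -0.2435, 0.1648]
tool_rot: [0.626, 0.78, -0.0, -0.001]
ft_force: [-0.1, 0.1, 0.2]
grip_width: 0.0498
grip_force: 0.0
```

>>> play_rows(gripper=[-0.15,-0.15], delta_pos=[[0,0,0],[0,0,0]], turn=[[0,0,0],[0,0,0]])

```text
time: 9.43
position: [0.6146, -0.2398, 0.1661]
tool_rot: [0.624, 0.781, -0.0, -0.001]
ft_force: [-0.1, 0.4, 0.2]
grip_width: 0.0497
grip_force: 0.0
```

Run:
```python
from h import *
go([.6183,-.2405,.07],12.7); print(robot.get_obs()['q'].round(2))
w=snap('wrist','w3'); t=snap('top','top3')
a=cv2.resize(w['color'],(800,500),interpolation=cv2.INTER_CUBIC)
b=cv2.resize(t['color'][170:290,160:260],None,fx=2.2,fy=2.2); a[:b.shape[0],:b.shape[1]]=b
cv2.imwrite('pics/w3b.png',a[:,:,::-1])
hsv=cv2.cvtColor(w['color'],cv2.COLOR_RGB2HSV); m=cv2.inRange(hsv,(60,35,60),(95,150,255))
cn=max(cv2.findContours(m,0,1)[0],key=cv2.contourArea);P=plane(w,cn[:,0],.058,True);print('plate',cv2.minEnclosingCircle(P[:,:2].astype('f4')),cv2.contourArea(cn))
```

```text
t 9.425 pos [ 0.6146 -0.2398  0.1661] w 0.0497 yhead 12.77 shift [-0.17  0.36  9.61] turnvec [-0.0014 -0.0016  0.0012]
[-0.54  0.64  1.39  0.    1.12 -0.76]
plate ((0.6031345129013062, -0.17732326686382294), 0.04935793951153755) 8722.0
```

View pics/w3b.png

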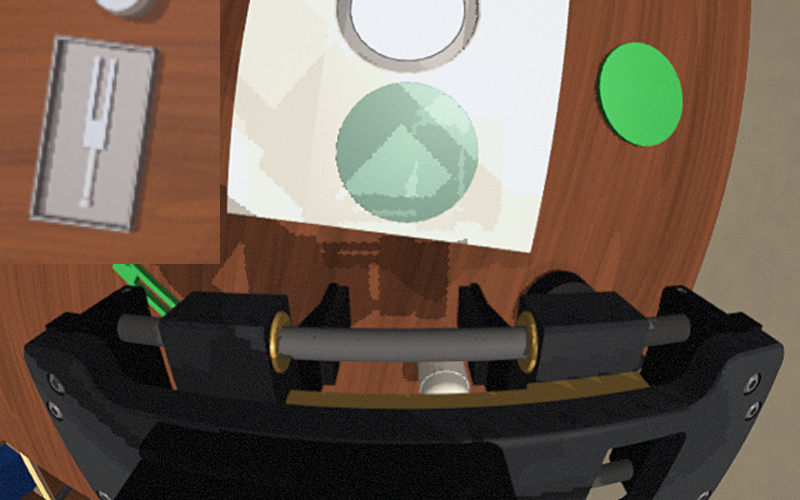

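The inset shows the aluminium fork lying fully inside the tray. The wrist view has the plate at (407,152), between the spread fingers and the rim at (410,15). I'll descend behind the plate.

>>> play_rows(gripper=[-0.15,-0.15,-0.15,-0.15,-0.15], delta_pos=[[-0.1,0.2,5],[-0.1,0.2,9],[-0.1,0.2,11.3],[-0.1,0.2,11.3],[-0.1,0.2,11.3]], turn=[[0,0,0],[0,0,0],[0,0,0],[0,0,0],[0,0,0]])

```text
time: 10.15
position: [0.6178, -0.2417, 0.054]
tool_rot: [0.625, 0.781, 0.0, 0.0]
ft_force: [1.1, -0.8, -0.7]
grip_width: 0.0499
grip_force: 0.0
```

```bash
cat >> h.py <<'E'
def plate(w,z=.058):
    m=cv2.inRange(cv2.cvtColor(w['color'],cv2.COLOR_RGB2HSV),(60,35,60),(95,150,255))
    cn=max(cv2.findContours(m,0,1)[0],key=cv2.contourArea);P=plane(w,cn[:,0],z,True)
    (c,r)=cv2.minEnclosingCircle(P[:,:2].astype('f4')); return np.array(c).round(4),round(r,4)
def rep(fn):
    w=snap('wrist',fn); c,r=plate(w); o=robot.get_obs(); u=np.array([-.213,.977]); n=np.array([.977,.213]); rim=np.array([.5797,-.0692])
    print('plate',c,r,'to go along/lat (mm)',((rim-c)@u*1e3).round(1),((rim-c)@n*1e3).round(1),'tcp->plate',((c-o['position'][:2])@u*1e3).round(1),((c-o['position'][:2])@n*1e3).round(1),'z',o['position'][2].round(4),'F',o['ft_force'].round(1),'t',o['time'])
E
python3 -c "
from h import *
rep('w4')
go([.6169,-.2398,.053],12.3)"
```

```text
plate [ 0.6033 -0.1773] 0.0495 to go along/lat (mm) 110.6 -0.0 tcp->plate 66.2 -0.6 z 0.0543 F [-0.1  0.4 -0.7] t 10.2
t 10.2 pos [ 0.618  -0.2419  0.0543] w 0.0499 yhead 12.7 shift [ 0.23 -0.06  0.13] turnvec [0.0006 0.0007 0.0069]
```

>>> play_rows(gripper=[-0.15,-0.15,-0.15,-0.15,-0.15,-0.15,-0.15,-0.15,-0.15], delta_pos=[[0.4,-0.05,0.1],[0.9,-0.05,0.1],[1.3,-0.05,0.1],[1.8,-0.05,0.1],[2.4,-0.05,0.1],[3.0,-0.05,0.1],[3.6,-0.05,0.1],[4.0,-0.05,0.1],[4.0,-0.05,0.1]], turn=[[0,0,0.007],[0,0,0.007],[0,0,0.007],[0,0,0.007],[0,0,0.007],[0,0,0.007],[0,0,0.007],[0,0,0.007],[0,0,0.007]])

```text
time: 11.32
position: [0.6082, -0.2026, 0.0525]
tool_rot: [0.627, 0.779, 0.0, -0.0]
ft_force: [-0.3, 0.5, -0.7]
grip_width: 0.0502
grip_force: 0.0
```

```bash
python3 -c "
from h import *
rep('w5')"
```

```text
plate [ 0.5976 -0.1521] 0.0497 to go along/lat (mm) 84.8 0.2 tcp->plate 51.7 0.5 z 0.0525 F [ 0.5  0.6 -0.7] t 11.375
```

>>> play_rows(gripper=[-0.15,-0.15,-0.15,-0.15,-0.15,-0.15,-0.15,-0.15,-0.15,-0.15,-0.15,-0.15], delta_pos=[[0.4,0,0],[0.9,0,0],[1.5,0,0],[2.1,0,0],[2.7,0,0],[3.3,0,0],[3.9,0,0],[4.5,0,0],[5.1,0,0],[5.7,0,0],[6.2,0,0],[6.2,0,0]], turn=[[0,0,0],[0,0,0],[0,0,0],[0,0,0],[0,0,0],[0,0,0],[0,0,0],[0,0,0],[0,0,0],[0,0,0],[0,0,0],[0,0,0]])

```text
time: 12.88
position: [0.595, -0.142, 0.0526]
tool_rot: [0.627, 0.779, 0.0, -0.0]
ft_force: [0.5, -0.4, -0.1]
grip_width: 0.0503
grip_force: 0.0
```

```bash
python3 -c "
from h import *
rep('w6')
w=load('w6');cv2.imwrite('pics/w6b.png',cv2.resize(w['color'][0:250,150:500],(800,571),interpolation=cv2.INTER_CUBIC)[:,:,::-1])"
```

```text
plate [ 0.5847 -0.0916] 0.0498 to go along/lat (mm) 22.9 -0.1 tcp->plate 51.6 0.6 z 0.0525 F [ 0.6 -0.6  0.5] t 12.925
```

View pics/w6b.png

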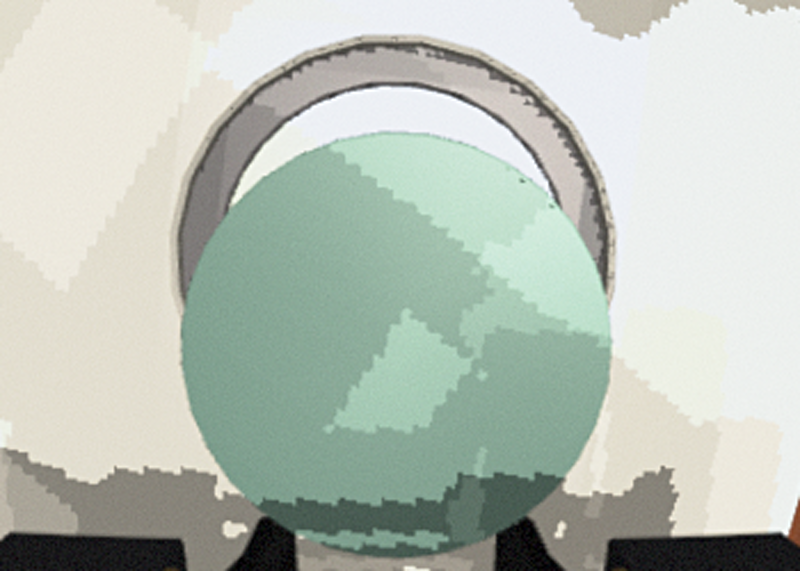

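The plate at (396,343) is laterally centred on the rim (396,~245) with about 23 mm to go. I'll push slowly.

>>> play_rows(gripper=[-0.15,-0.15,-0.15,-0.15,-0.15,-0.15,-0.15,-0.15,-0.15,-0.15], delta_pos=[[0.3,0,0],[0.6,0,0],[0.9,0,0],[1.2,0,0],[1.5,0,0],[1.7,0,0],[1.9,0,0],[2.05,0,0],[2.15,0,0],[2.15,0,0]], turn=[[0,0,0],[0,0,0],[0,0,0],[0,0,0],[0,0,0],[0,0,0],[0,0,0],[0,0,0],[0,0,0],[0,0,0]])

```text
time: 14.18
position: [0.5905, -0.1214, 0.0525]
tool_rot: [0.628, 0.779, 0.0, -0.0]
ft_force: [-0.0, -0.1, 0.3]
grip_width: 0.05
grip_force: 0.0
```

```bash
python3 -c "
from h import *
rep('w7')
w=load('w7');print(plate(w,.052));cv2.imwrite('pics/w7b.png',cv2.resize(w['color'][0:250,150:500],(800,571),interpolation=cv2.INTER_CUBIC)[:,:,::-1])"
```

```text
plate [ 0.5802 -0.0708] 0.0479 to go along/lat (mm) 1.7 -0.1 tcp->plate 51.7 0.6 z 0.0525 F [-0.2  0.9  0.3] t 14.225
(array([ 0.5804, -0.0717]), 0.0497)
```

View pics/w7b.png

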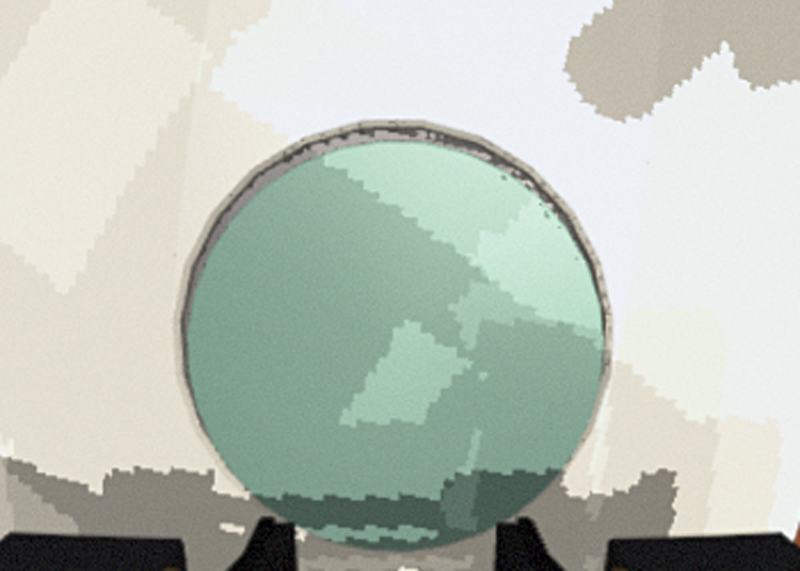

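The plate is nearly in: there is a gap of about 4 mm at the front edge (y≈130) and none at the rear. I'll push 2 mm more.

>>> play_rows(gripper=[-0.15,-0.15,-0.15,-0.15], delta_pos=[[0.1,0,0],[0.2,0,0],[0.25,0,0],[0.25,0,0]], turn=[[0,0,0],[0,0,0],[0,0,0],[0,0,0]])

```text
time: 14.72
position: [0.5901, -0.1191, 0.0526]
tool_rot: [0.628, 0.779, -0.0, -0.0]
ft_force: [0.8, 0.4, -0.3]
grip_width: 0.0501
grip_force: 0.0
```

```bash
python3 -c "
from h import *
rep('w8')
w=load('w8');print(plate(w,.052))
a=w['color'];b=load('w7')['color'];print(np.abs(a[:200].astype(int)-b[:200]).mean())"
```

```text
plate [ 0.5803 -0.0708] 0.0479 to go along/lat (mm) 1.7 -0.2 tcp->plate 49.3 0.7 z 0.0526 F [0.3 0.6 0.3] t 14.775
(array([ 0.5805, -0.0718]), 0.0497)
4.776033854166666
```

The plate stayed put while the fingers moved on, so it has dropped below fingertip height. I'll lift away and check that it is level.

>>> play_rows(gripper=[-0.15,-0.15,-0.15,-0.15,-0.15,-0.15], delta_pos=[[0,0,-1],[0,0,-4],[-1,0,-9],[-4,0,-12],[-8,0,-12],[-8,0,-12]], turn=[[0,0,0],[0,0,0],[0,0,0],[0,0,0],[0,0,0],[0,0,0]])

```text
time: 15.52
position: [0.6083, -0.2005, 0.1742]
tool_rot: [0.629, 0.778, 0.0, 0.002]
ft_force: [0.1, 0.5, -0.4]
grip_width: 0.0499
grip_force: 0.0
```

Run:
```python
from h import *
s=snap('side','s9'); w=snap('wrist','w9'); t=snap('top','t9')
print(plate(w,.052),plate(w,.056))
# rim circle and plate edges in wrist
f=lambda im,z,s:cv2.resize(im,z,interpolation=cv2.INTER_CUBIC)
a=f(s['color'][190:270,270:420],(800,427),0); p=proj(w,[[.58,-.07,.052]])
b=f(w['color'][0:160,220:440],(236,172),0); c=f(t['color'][120:245,270:440],(234,172),0)
o=np.zeros((600,800,3),'uint8');o[:427]=a;o[428:,:236]=b;o[428:,250:484]=c;cv2.imwrite('pics/fin.png',o[:,:,::-1])
# side: fit plate top ellipse edges: compare with projected seated / deck-height discs
m=cv2.inRange(cv2.cvtColor(s['color'],cv2.COLOR_RGB2HSV),(60,35,60),(95,150,255));cn=max(cv2.findContours(m,0,1)[0],key=cv2.contourArea)
print('side mask',cv2.boundingRect(cn),cv2.contourArea(cn))
th=np.linspace(0,6.283,90)
for z in(.052,.058):
    q=proj(s,np.c_[.5803+.05*np.cos(th),-.0712+.05*np.sin(th),0*th+z]);print(z,q.min(0).round(1),q.max(0).round(1))
```

```text
(array([ 0.58  , -0.0719]), 0.0496) (array([ 0.5801, -0.0726]), 0.0489)
side mask (324, 217, 40, 21) 612.5
0.052 [323.3 216.6] [364.1 237.2]
0.058 [323.4 214.6] [364.3 235. ]
```

View pics/fin.png

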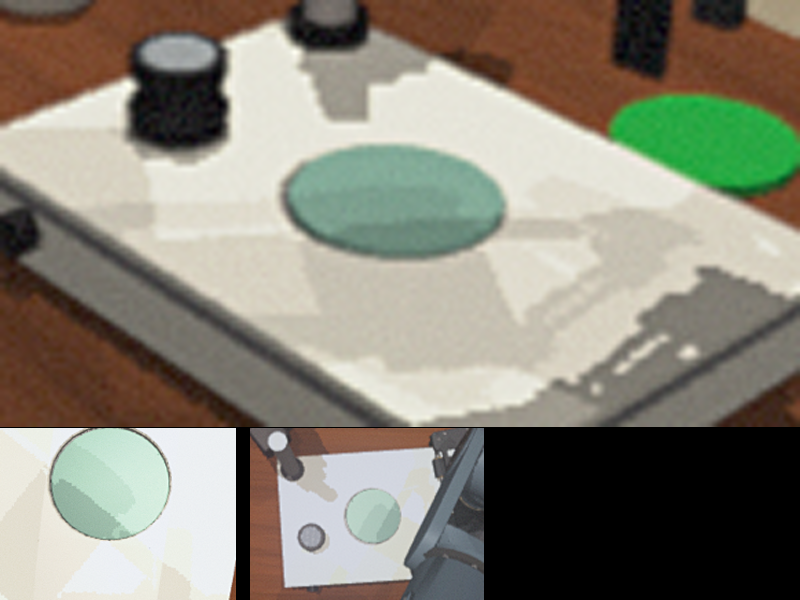

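The plate sits flush and level in the rim. Its side outline, rows 217–237, matches the seated height of 52 mm. The loupe is undisturbed and the gripper is clear, so I'm handing in.

```bash
python3 -c "
from h import *
print(robot.hand_in())"
```

```text
the job is handed in; nothing more can be done
None
```

The aluminium fork lies inside the grey tray and the pale plate sits level on its rim over the lamp well; the job was handed in after about 16 s of the 72 s, with no verdict returned.

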